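# Stack the fittings tray onto its base tray in the frame-builder's bench cradle

### The arm

A 7-joint arm with a two-finger parallel gripper is mounted at the origin on the work surface. World frame = base frame: x ahead of the robot, y to its left, z up, the work surface at z = 0. Lengths are in m, angles in rad, forces in N, time in s.
With the tool pointing down it reaches from about 0.425 to 1.025 m from the base axis. Payload 3.6 kg.
Tool frame: the origin (TCP) lies on the front face of the gripper's body, between the roots of the fingers; the fingertips stand 73 mm ahead of it and the grasp point (between the pads) lies 54 mm ahead of it; z points along the fingers, y is the line along which they close (so a half turn about z gives the same grasp; the last joint's range is limited). The gripper opens to 85 mm and grips with 20 to 120 N. Pads are 22 mm wide; open, the fingers measure 114 mm over their backs; the gripper's body (76 mm by 85 mm) begins 54 mm behind the grasp point. The pads swing forward as they close: fully open they stand 13 mm farther back than shut.
Start: joints at [1.093, 0.591, 0.048, 1.609, -0.033, 0.943, -0.034], TCP at [0.272, -0.672, 0.304] pointing down, gripper open.
Joint ranges: [-2.69, 2.69], [-0.47, 2.24], [-1.27, 1.36], [0.19, 2.51], [-1.53, 4.68], [0.08, 2.07], [-3.09, 3.09]. Speed limits (rad/s): [2.57, 2.57, 3.14, 3.14, 3.14, 3.14, 3.14].

### API

Orientations are given as [roll, pitch, yaw] about the fixed x, y, z axes, in that order (R = Rz(yaw) Ry(pitch) Rx(roll)).
In Python, from rig import sense, cams, bot gives the robot as it stands.
- The arm moves only by the tool step_arm, never from a script. Its argument "increments" is a list of rows, each an object of numbers: "dx", "dy", "dz": the shift along the tool's x, y, z in m; "ax", "ay", "az": the turn, a rotation vector about the tool's x, y, z in rad; "jaw": the finger opening in m, from 0 to 0.0854. In form: [{"dx": .., "dy": .., "dz": .., "ax": .., "ay": .., "az": .., "jaw": ..}, ...]. A call has 1 to 12 rows; each row shifts and turns the commanded pose from where the row before left it, along the tool's axes as they then stand; what a row does not reach is not made up. A row lasts 1/10 s, in which the tool goes at most 50 mm and 8.59 degrees, less where a joint would pass 70% of its speed; a pose out of reach is approached as far as the arm can. A call with a gripper value outside its range is refused whole. The fingers move at their own pace and stop on an object; "force" is the grip in N (left out, the last holds). Time passes only in rows, so rows that do not move let the fingers close. It gives the time, the measured TCP pose, the force, the opening and the grip force at its end, in the units of the state.
- sense(): the state, without advancing time (a new reading comes with each control period).
- cams.get_image(name): name is "scene" or "side" or "wrist"; returns a dict with "pixels" (480x640x3 uint8, red, green, blue), "K" (3x3 intrinsics, pixels), "rvec" (rotation vector, rad) and "tvec" (3), from world to camera coordinates, as OpenCV has them. Camera axes: x right, y down, z forward; pixel columns grow to the right and rows downward; lengths in m; the calibration is good to about 2 mm. The wrist camera is an equidistant fisheye: a pixel r from the principal point sees the ray r / f radians off the axis. A picture is of the moment at which its call begins. There is no depth.
- bot.close_job(): hands the job in; it is judged then, once.
The state is a dict: "t": time; "joints": joint angles; "qvel": joint speeds; "effort": joint torques, N m; "eef_pos": TCP position; "eef_rot": TCP orientation; "contact_force": force on the tool from outside, world axes, zero at the start; "wrist_torque": the same for the moment, N m; "grip_width": finger opening in m; "grip_force": force on a finger pad.
Only numpy, scipy, OpenCV 4.12 (cv2) and the standard library are available. Lean on these libraries where they do the work, as an engineer would, in place of code of your own. Each camera call takes 0.05 s, during which the arm holds its last target. There are 200 camera calls.

### The job

Pick up the blue fittings tray by its black grip bar and stack it on the orange tray that sits in the bench cradle, so that all four corner lugs drop into their sockets and the blue tray sits fully home and level; then let go. Do it gently: feel for the sockets, never press or drop the tray hard onto the orange one, keep the loose steel shell in the tray, and leave the other things on the bench alone.

Things in the scene. Friction and masses are not known exactly. Their poses are not given: they have to be found in the camera images.
- top_tray: Blue open tray 160 (x) by 200 (y) mm, 0.4 to 0.65 kg, z up. Origin at its centre, level with the ends of its 4 lugs, on which it stands at the start. Lugs: black, 15 x 15 mm, 10 mm long, centred at x +-42, y +-84 mm. Flat underside at z = 10, rim of its 4 mm walls at z = 50. A 6 mm wall along y at x = 0 carries the grip bar. May be stacked either way round (half a turn).
- tray_grip (a point): Centre of the blue tray's black grip bar, 93 mm above the tray's origin, same axes. The bar is 18 mm thick (x), 120 mm long (y) and 26 mm high; pinch it across x from above.
- bb_shell: Loose steel ring (bottom-bracket shell), 40 mm outside diameter, 36 mm high, 80 g, standing in the open pocket of the blue tray at +x, +y; origin at the centre of its underside. It must stay in the tray.
- cradle: Fixed dark steel cradle 230 (x) by 216 (y) mm on the bench, origin at its centre at bench height, z up, with two 24 mm high side lips. The orange base tray (160 x 200 mm) in it has the same yaw and y = 0 but is clamped at an unknown x: its centre is 4 to 30 mm from the origin towards the cradle's +x. This reading does NOT tell where. The clamp holds against pushes up to 60 N.
- deck_level (a point): Point 62 mm above the cradle's origin (same axes, fixed to the cradle, so blind to where the base tray is clamped), level with the base tray's two flat decks. These are 32 mm wide, centred at y = +-84 mm, and run its whole 160 mm in x; its middle is open and lower. Lugs on the decks: blue tray's origin at this height. Lugs home: underside on the decks, origin 10 mm lower.
- flux_jar: Bystander: jar with a black lid, 56 mm diameter, 70 mm high, origin at the centre of its underside. Leave alone.
- wire_brush: Bystander: hand brush lying on the bench, handle along its x. Leave alone.
- tube_block: Bystander: round aluminium block with a conical top, 48 mm diameter, 45 mm high, origin at the centre of its underside. Leave alone.
- lug_corner (a point): Centre of the end of the blue tray's lug at +x, +y: at x = 42, y = 84, z = 0 mm in the tray's frame. The 4 sockets that take the lugs are 18 (x) by 19 (y) mm, 13 mm deep, mouths chamfered 1 mm, centred at x = +-42, y = +-84 mm from the base tray's centre, flat deck all round them.
Mind the look-alikes: they are no part of the job. What is shaped like the bb_shell but brown or turquoise is not meant.

How it is judged:
On the way:
1. the blue tray is lifted clear of the bench (height (world z) of top_tray above 0.03 m and contact force between top_tray and the fingers above 1 N), for 0.2 s.
At the end, for the whole second after the job is handed in: Blue tray home on the base tray: origin 49 to 54.5 mm above the cradle's, 1 to 33.5 mm towards its +x, within 4 mm in y, turned under 0.05 rad (either way round), tilted under 0.025 rad, at rest, released; the steel shell still inside it (z of top_tray in the frame of cradle between 0.049 and 0.0545 m and x of top_tray in the frame of cradle between 0.001 and 0.0335 m and y of top_tray in the frame of cradle between -0.004 and 0.004 m and angle between the x axis of top_tray and the x axis of cradle, either way round below 0.05 rad and angle between top_tray's own z axis and vertical below 0.025 rad and linear speed of top_tray below 0.02 m/s and x of bb_shell in the frame of top_tray between -0.076 and 0.076 m and y of bb_shell in the frame of top_tray between -0.096 and 0.096 m and z of bb_shell in the frame of top_tray between 0 and 0.05 m); the robot touches nothing.
It fails at once if the blue tray presses or strikes the cradle and its base tray with more than 40 N (contact force between top_tray and cradle above 40 N).
It fails at once if a bystander is moved more than 20 mm (distance of any of flux_jar, wire_brush, tube_block from where it was at the start of the episode above 0.02 m).
It also fails if it takes over 67 s, if anything falls off the work surface, if the arm or the gripper's body presses on something with over 40 N, if the wrist force passes 120 N, or if a joint passes its speed limit or range.

## Working session

There is one attempt and no reset: what is moved stays moved. The work goes in short steps, Python scripts to look and compute and a tool call to move; the robot and the scene stay as the last step left them, time stands still between calls to the robot, and variables do not carry over. Pictures are saved under pics/ and viewed, at most 10 in all, crops included, and the job is handed in when it is done.

Besides the shell and the picture viewer there is one more tool, called after "Call:" as name(argument=value, ...), one argument or row to a line, values as JSON. step_arm: Moves the arm, as the interface text tells. Its arguments: {"type":"object","properties":{"increments":{"type":"array","items":{"type":"object","properties":{"dx":{"type":"number"},"dy":{"type":"number"},"dz":{"type":"number"},"ax":{"type":"number"},"ay":{"type":"number"},"az":{"type":"number"},"jaw":{"type":"number"}}}},"force":{"type":"number"}},"required":["increments"]}

```bash
mkdir -p pics; ls; cat > h.py <<'E'
import numpy as np, cv2
from rig import sense, cams, bot
def snap(n,f):
    d=cams.get_image(n); cv2.imwrite(f'pics/{f}.png',d['pixels'][:,:,::-1]); np.savez(f'pics/{f}.npz',**{k:np.array(d[k]) for k in('K','rvec','tvec')}); return d
def ray(f,uv,fish=False):
    d=np.load(f'pics/{f}.npz');K=d['K'];R=cv2.Rodrigues(d['rvec'].ravel())[0];t=d['tvec'].ravel()
    x=np.array([(uv[0]-K[0,2])/K[0,0],(uv[1]-K[1,2])/K[1,1]])
    if fish:
        th=np.linalg.norm(x); v=np.r_[x/max(th,1e-9)*np.sin(th),np.cos(th)]
    else: v=np.r_[x,1]
    return -R.T@t, R.T@v
def atz(f,uv,z,fish=False):
    c,v=ray(f,uv,fish); return c+v*(z-c[2])/v[2]
def proj(f,P,fish=False):
    d=np.load(f'pics/{f}.npz');K=d['K'];R=cv2.Rodrigues(d['rvec'].ravel())[0]
    p=np.atleast_2d(P)@R.T+d['tvec'].ravel()
    if fish:
        r=np.linalg.norm(p[:,:2],axis=1);th=np.arctan2(r,p[:,2]);q=p[:,:2]/r[:,None]*th[:,None]
    else: q=p[:,:2]/p[:,2:]
    return q*[K[0,0],K[1,1]]+K[:2,2]
E
python3 - <<'E'
from h import *
for n in('scene','side','wrist'):
    d=snap(n,n+'0'); print(n,d['K'],ray(n+'0',(320,240)))
print(sense())
E
```

```text
pics
scene [[463.56251569   0.         317.12590766]
 [  0.         463.56251569 243.19293369]
 [  0.           0.           1.        ]] (array([ 0.98305334, -0.03356356,  0.77123141]), array([-0.48896531,  0.11299062, -0.865004  ]))
side [[473.54499706   0.         327.79387911]
 [  0.         473.54499706 242.68210176]
 [  0.           0.           1.        ]] (array([ 0.39743646, -0.58066432,  0.79155491]), array([ 0.19402433,  0.66406959, -0.72226664]))
wrist [[371.64829954   0.         322.59265763]
 [  0.         371.64829954 237.61461097]
 [  0.           0.           1.        ]] (array([ 0.33361116, -0.64623277,  0.37268533]), array([-0.25170463, -0.0928833 , -0.96338327]))
{'t': 0.15, 'joints': array([ 1.09247744,  0.59192872,  0.04834683,  1.60952839, -0.03330399,
        0.94270364, -0.03368143]), 'qvel': array([ 0.00095943, -0.00250886,  0.00055016, -0.00565916,  0.00190518,
        0.00134914, -0.00125238]), 'effort': array([ 3.37021964e-03, -5.49248350e+01,  1.54993258e+00, -1.98452747e+01,
        9.60995414e-03,  5.68136573e-03, -8.05174807e-06]), 'eef_pos': array([ 0.27196516, -0.67150101,  0.30298942]), 'eef_rot': array([-3.13983387e+00,  1.16122618e-04,  3.84884662e-01]), 'contact_force': array([-0.23851422, -0.25926406, -0.37296914]), 'wrist_torque': array([-0.01752907, -0.02060509, -0.00460306]), 'grip_force': 0.0, 'grip_width': 0.08536805925305187}
```

View pics/scene0.png

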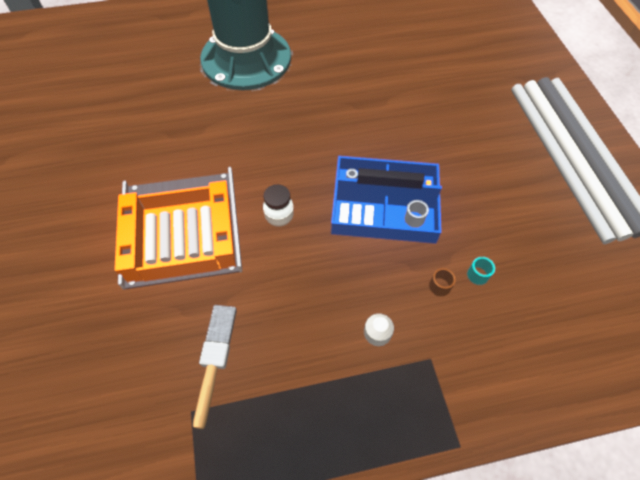

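View pics/side0.png

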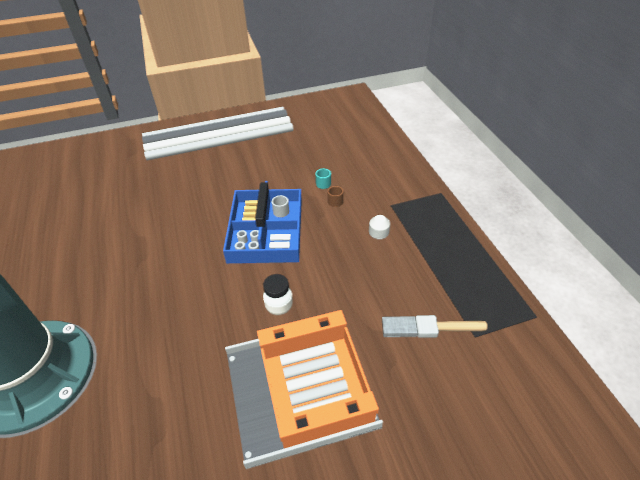

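Scene: blue tray ~(387,200), shell at (417,212), orange tray ~(175,230) in the cradle, jar between them at (278,205), brush at (213,365), block at (379,328). Side: blue at (264,225), orange at (315,380). Enlarging both trays in each view.

```bash
python3 - <<'E'
import cv2,numpy as np
a=cv2.imread('pics/scene0.png');b=cv2.imread('pics/side0.png')
z=lambda i,x,y,w,h,s:cv2.resize(i[y:y+h,x:x+w],None,fx=s,fy=s,interpolation=cv2.INTER_CUBIC)
cv2.imwrite('pics/c1.png',np.hstack([z(a,110,160,133,130,3),z(a,325,150,133,130,3)]).copy())
cv2.imwrite('pics/c1.png',np.vstack([np.hstack([z(a,112,165,133,100,3)[:300],z(a,325,148,133,100,3)]),np.hstack([z(b,225,305,160,120,2.5)[:300,:399],z(b,215,178,133,100,3)])]))
E
python3 - <<'E'
import cv2,numpy as np
a=cv2.imread('pics/scene0.png');b=cv2.imread('pics/side0.png')
z=lambda i,x,y,w,h,s:cv2.resize(i[y:y+h,x:x+w],None,fx=s,fy=s,interpolation=cv2.INTER_CUBIC)
cv2.imwrite('pics/c2.png',np.hstack([z(a,110,160,130,130,3),z(b,220,310,165,155,2.5)[:387]][::1] if 0 else [z(a,110,163,135,125,3),z(b,222,310,162,150,2.5)]))
E
```

```text
(no output)
```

View pics/c1.png

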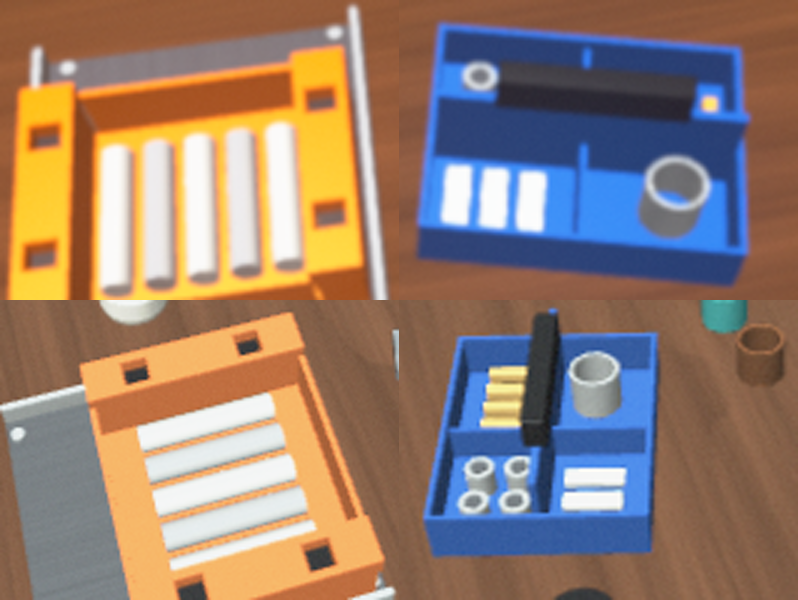

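View pics/c2.png

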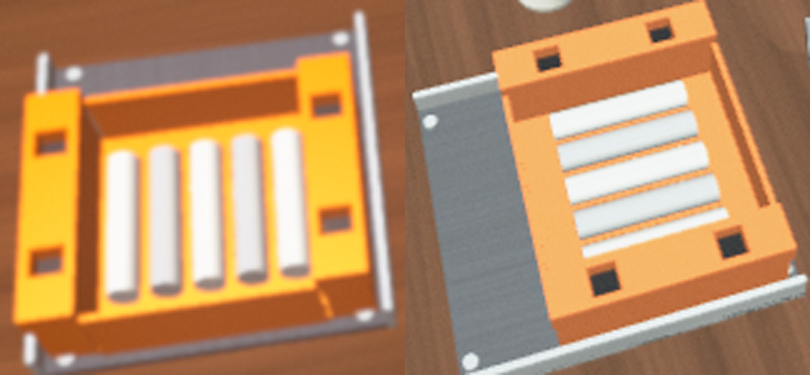

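```bash
cat > m.py <<'E'
from h import *
from scipy.optimize import least_squares
def fit(obs,model,x0):
    def res(p):
        c,s=np.cos(p[2]),np.sin(p[2]);out=[]
        for f,uv,fish in obs:
            P=np.c_[model[:,0]*c-model[:,1]*s+p[0],model[:,0]*s+model[:,1]*c+p[1],model[:,2]]
            q=proj(f,P,fish)-uv; out.append(q[~np.isnan(q)])
        return np.concatenate(out)
    r=least_squares(res,x0); print(np.round(r.x,4),np.round(res(r.x),1)); return r.x
E
python3 - <<'E'
from m import *
S=lambda l,ox,oy,x0,y0,k:np.array([[ox+(u-x0)/k,oy+(v-y0)/k] for u,v in l])
# order (-,-),(+,-),(-,+),(+,+) in tray x,y
sc=S([(51,142),(47,261),(327,104),(335,220)],110,163,0,0,3)
si=S([(605,281),(733,243),(549,59),(661,32)],222,310,405,0,2.5)
sg=np.array([(-1,-1),(1,-1),(-1,1),(1,1)])
M=np.c_[sg*[.042,.084],np.full(4,.062)]
x0=[.5,-.3,0.1]
fit([('scene0',sc,0)],M,x0);fit([('side0',si,0)],M,x0);fit([('scene0',sc,0),('side0',si,0)],M,x0)
M=np.c_[sg*[.08,.1],np.full(4,.05)]
sc=S([(441,25),(421,230),(742,47),(745,253)],325,148,399,0,3)
si=S([(428,518),(652,518),(459,338),(656,334)],215,178,399,300,3)
x0=[.5,.1,0.]
fit([('scene0',sc,0)],M,x0);fit([('side0',si,0)],M,x0);fit([('scene0',sc,0),('side0',si,0)],M,x0)
for uv in S([(534,315),(558,313),(523,423),(548,425)],215,178,399,300,3): print(atz('side0',uv,.106))
for uv in S([(499,63),(697,80)],325,148,399,0,3): print(atz('scene0',uv,.106))
print(atz('scene0',(277,192),.07))
E
```

```text
[ 0.4926 -0.1917 -0.0428] [-0.   0.  -0.3 -0.1 -0.   0.2  0.3 -0.2]
[ 0.491  -0.1933 -0.044 ] [ 0.1 -0.2 -0.   0.3 -0.1  0.2  0.  -0.3]
[ 0.4916 -0.1925 -0.044 ] [-0.4 -0.4 -0.8 -0.6 -0.5 -0.1 -0.2 -0.5  0.3 -0.8  0.2 -0.3  0.1 -0.3
  0.2 -0.8]
[ 0.5001  0.209  -0.3082] [-0.6  0.  -0.4 -1.  -0.5  0.4  1.4  0.5]
[ 0.5001  0.2077 -0.3076] [-0.6  1.  -0.1 -0.8  0.1 -0.1  0.6 -0.4]
[ 0.5002  0.2086 -0.3079] [-0.8  0.1 -0.6 -0.9 -0.7  0.5  1.2  0.5 -0.6  0.7 -0.2 -1.1  0.1 -0.4
  0.5 -0.6]
[0.50840302 0.26563476 0.106     ]
[0.52612335 0.26178293 0.106     ]
[0.47438283 0.1523885  0.106     ]
[0.4904497 0.1445232 0.106    ]
[0.47562892 0.1532524  0.106     ]
[0.51295251 0.26659771 0.106     ]
[0.46924266 0.00176973 0.07      ]
```

Call:
step_arm(
  increments=[
    {"az":-0.146},
    {"az":-0.146},
    {"az":-0.146,"dx":0.0},
    {"az":-0.146},
    {"az":-0.146},
    {"az":-0.148},
  ],
)

```text
validation failed for argument at $.in...
```

Call:
step_arm(
  increments=[
    {"dx":0.042,"dy":0.0133,"dz":0.002},
    {"dx":0.042,"dy":0.0133,"dz":0.002},
    {"dx":0.042,"dy":0.0133,"dz":0.002},
    {"dx":0.042,"dy":0.0133,"dz":0.002},
    {"dx":0.042,"dy":0.0133,"dz":0.002},
    {"dx":0.042,"dy":0.0133,"dz":0.002},
    {"dx":0.042,"dy":0.0133,"dz":0.002},
    {"dx":0.042,"dy":0.0133,"dz":0.002},
    {"dx":0.042,"dy":0.0133,"dz":0.002},
  ],
)

```text
validation failed for argument at $.in...
```

Call:
step_arm(
  increments=[
    {"dx":0.044,"dy":-0.014,"dz":0.0025},
    {"dx":0.044,"dy":-0.014,"dz":0.0025},
    {"dx":0.044,"dy":-0.014,"dz":0.0025},
    {"dx":0.044,"dy":-0.014,"dz":0.0025},
    {"dx":0.044,"dy":-0.014,"dz":0.0025},
    {"dx":0.044,"dy":-0.014,"dz":0.0025},
    {"dx":0.044,"dy":-0.014,"dz":0.0025},
    {"dx":0.044,"dy":-0.014,"dz":0.0025},
    {"dx":0.044,"dy":-0.014,"dz":0.0025},
    {"dx":0.044,"dy":-0.014,"dz":0.0025},
    {"dx":0.044,"dy":-0.014,"dz":0.0025},
    {},
  ],
)

```text
validation failed for argument at $.in...
```

Call:
step_arm(
  increments=[
    {"dx":0,"dy":0,"dz":0,"ax":0,"ay":0,"az":-0.146,"jaw":0.085},
    {"dx":0,"dy":0,"dz":0,"ax":0,"ay":0,"az":-0.146,"jaw":0.085},
    {"dx":0,"dy":0,"dz":0,"ax":0,"ay":0,"az":-0.146,"jaw":0.085},
    {"dx":0,"dy":0,"dz":0,"ax":0,"ay":0,"az":-0.146,"jaw":0.085},
    {"dx":0,"dy":0,"dz":0,"ax":0,"ay":0,"az":-0.146,"jaw":0.085},
    {"dx":0,"dy":0,"dz":0,"ax":0,"ay":0,"az":-0.148,"jaw":0.085},
  ],
)

```text
t: 0.75
eef_pos: [0.2719, -0.6718, 0.3034]
eef_rot: [-3.141, -0.001, 1.269]
contact_force: [-0.8, -0.5, -0.5]
grip_width: 0.085
grip_force: 0.0
```

Call:
step_arm(
  increments=[
    {"dx":0.042,"dy":0.0133,"dz":0.002,"ax":0,"ay":0,"az":0,"jaw":0.085},
    {"dx":0.042,"dy":0.0133,"dz":0.002,"ax":0,"ay":0,"az":0,"jaw":0.085},
    {"dx":0.042,"dy":0.0133,"dz":0.002,"ax":0,"ay":0,"az":0,"jaw":0.085},
    {"dx":0.042,"dy":0.0133,"dz":0.002,"ax":0,"ay":0,"az":0,"jaw":0.085},
    {"dx":0.042,"dy":0.0133,"dz":0.002,"ax":0,"ay":0,"az":0,"jaw":0.085},
    {"dx":0.042,"dy":0.0133,"dz":0.002,"ax":0,"ay":0,"az":0,"jaw":0.085},
    {"dx":0.042,"dy":0.0133,"dz":0.002,"ax":0,"ay":0,"az":0,"jaw":0.085},
    {"dx":0.042,"dy":0.0133,"dz":0.002,"ax":0,"ay":0,"az":0,"jaw":0.085},
    {"dx":0.042,"dy":0.0133,"dz":0.002,"ax":0,"ay":0,"az":0,"jaw":0.085},
  ],
)

```text
t: 1.65
eef_pos: [0.5014, -0.3465, 0.2857]
eef_rot: [-3.141, 0.0, 1.263]
contact_force: [-0.2, -0.4, -0.4]
grip_width: 0.0854
grip_force: 0.0
```

Call:
step_arm(
  increments=[
    {"dx":0.044,"dy":-0.014,"dz":0.0025,"ax":0,"ay":0,"az":0,"jaw":0.085},
    {"dx":0.044,"dy":-0.014,"dz":0.0025,"ax":0,"ay":0,"az":0,"jaw":0.085},
    {"dx":0.044,"dy":-0.014,"dz":0.0025,"ax":0,"ay":0,"az":0,"jaw":0.085},
    {"dx":0.044,"dy":-0.014,"dz":0.0025,"ax":0,"ay":0,"az":0,"jaw":0.085},
    {"dx":0.044,"dy":-0.014,"dz":0.0025,"ax":0,"ay":0,"az":0,"jaw":0.085},
    {"dx":0.044,"dy":-0.014,"dz":0.0025,"ax":0,"ay":0,"az":0,"jaw":0.085},
    {"dx":0.044,"dy":-0.014,"dz":0.0025,"ax":0,"ay":0,"az":0,"jaw":0.085},
    {"dx":0.044,"dy":-0.014,"dz":0.0025,"ax":0,"ay":0,"az":0,"jaw":0.085},
    {"dx":0.044,"dy":-0.014,"dz":0.0025,"ax":0,"ay":0,"az":0,"jaw":0.085},
    {"dx":0.044,"dy":-0.014,"dz":0.0025,"ax":0,"ay":0,"az":0,"jaw":0.085},
    {"dx":0.044,"dy":-0.014,"dz":0.0025,"ax":0,"ay":0,"az":0,"jaw":0.085},
    {"dx":0,"dy":0,"dz":0,"ax":0,"ay":0,"az":0,"jaw":0.085},
  ],
)

```text
t: 2.85
eef_pos: [0.5002, 0.1685, 0.2587]
eef_rot: [-3.141, -0.006, 1.275]
contact_force: [-0.1, -0.2, 0.6]
grip_width: 0.0849
grip_force: 0.0
```

```bash
cat >> h.py <<'E'
def go(x,y,z,yaw):
    s=sense();p=s['eef_pos'];w=s['eef_rot'][2];d=np.array([x,y,z])-p
    print('pose',np.round(p,4),np.round(s['eef_rot'],4),'t',s['t'],'dx,dy,dz,az',np.round([np.cos(w)*d[0]+np.sin(w)*d[1],np.sin(w)*d[0]-np.cos(w)*d[1],-d[2],-(yaw-w)],4))
E
python3 -c "
from h import *
go(.5002,.2086,.147,np.pi/2-.308); snap('wrist','w1')"
```

```text
pose [0.5002 0.1685 0.2587] [-3.1414 -0.006   1.2747] t 2.85 dx,dy,dz,az [ 0.0384 -0.0117  0.1117  0.0119]
```

View pics/w1.png

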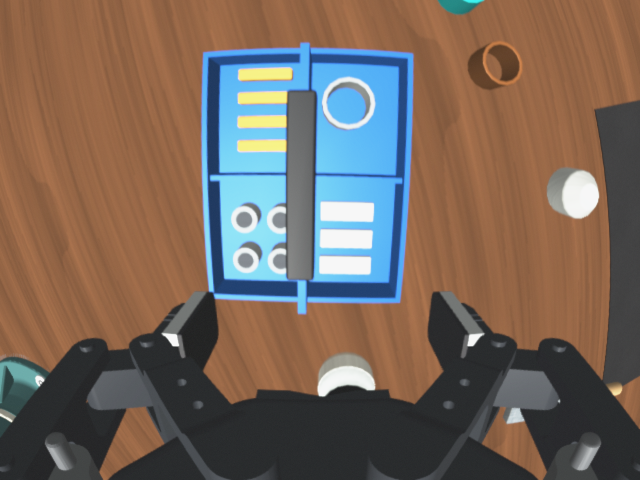

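The wrist view shows the tray squarely ahead: rim corners (204,54),(412,54),(400,301),(213,299), bar top from (301,92) to (301,278), lined up with the jaws.

```bash
python3 -c "
from m import *
sg=np.array([(-1,-1),(1,-1),(-1,1),(1,1)])
M=np.r_[np.c_[sg*[.08,.1],np.full(4,.05)],np.c_[sg*[.009,.06],np.full(4,.106)]]
fit([('w1',np.array([(213,299),(400,301),(204,54),(412,54),(288,278),(313,278),(289,92),(314,92)]),1)],M,[.5,.2,-.3])"
```

```text
[ 0.4988  0.2083 -0.3091] [-1.9 -0.3  1.   0.8 -1.3 -0.8  0.6 -1.2 -0.9  3.4  1.9  3.9 -2.7 -2.5
  2.7 -2.6]
```

Call:
step_arm(
  increments=[
    {"dx":0.0195,"dy":-0.006,"dz":0,"ax":0,"ay":0,"az":0.005,"jaw":0.085},
    {"dx":0.0195,"dy":-0.006,"dz":0,"ax":0,"ay":0,"az":0,"jaw":0.085},
    {"dx":0,"dy":0,"dz":0.02,"ax":0,"ay":0,"az":0,"jaw":0.085},
    {"dx":0,"dy":0,"dz":0.02,"ax":0,"ay":0,"az":0,"jaw":0.085},
    {"dx":0,"dy":0,"dz":0.02,"ax":0,"ay":0,"az":0,"jaw":0.085},
    {"dx":0,"dy":0,"dz":0.01,"ax":0,"ay":0,"az":0,"jaw":0.085},
    {"dx":0,"dy":0,"dz":0,"ax":0,"ay":0,"az":0,"jaw":0.085},
    {"dx":0,"dy":0,"dz":0,"ax":0,"ay":0,"az":0,"jaw":0.085},
  ],
)

```text
t: 3.7
eef_pos: [0.5016, 0.2001, 0.1887]
eef_rot: [3.141, 0.0, 1.257]
contact_force: [0.5, -0.0, 0.5]
grip_width: 0.0851
grip_force: 0.0
```

```bash
python3 -c "
from h import *
go(.4998,.2086,.147,np.pi/2-.308)"
```

```text
pose [0.5016 0.2001 0.1887] [3.1413e+00 1.0000e-04 1.2569e+00] t 3.7 dx,dy,dz,az [ 0.0075 -0.0043  0.0417 -0.0059]
```

Call:
step_arm(
  increments=[
    {"dx":0.0075,"dy":-0.0043,"dz":0.012,"ax":0,"ay":0,"az":-0.006,"jaw":0.085},
    {"dx":0,"dy":0,"dz":0.015,"ax":0,"ay":0,"az":0,"jaw":0.085},
    {"dx":0,"dy":0,"dz":0.015,"ax":0,"ay":0,"az":0,"jaw":0.085},
    {"dx":0,"dy":0,"dz":0,"ax":0,"ay":0,"az":0,"jaw":0.085},
    {"dx":0,"dy":0,"dz":0,"ax":0,"ay":0,"az":0,"jaw":0.085},
  ],
)

```text
t: 4.2
eef_pos: [0.4994, 0.2097, 0.1465]
eef_rot: [-3.142, -0.0, 1.265]
contact_force: [-0.1, 0.5, 1.1]
grip_width: 0.0849
grip_force: 0.0
```

Call:
step_arm(
  force=70,
  increments=[
    {"dx":0,"dy":0,"dz":0,"ax":0,"ay":0,"az":0,"jaw":0.05},
    {"dx":0,"dy":0,"dz":0,"ax":0,"ay":0,"az":0,"jaw":0.03},
    {"dx":0,"dy":0,"dz":0,"ax":0,"ay":0,"az":0,"jaw":0.02},
    {"dx":0,"dy":0,"dz":0,"ax":0,"ay":0,"az":0,"jaw":0},
    {"dx":0,"dy":0,"dz":0,"ax":0,"ay":0,"az":0,"jaw":0},
    {"dx":0,"dy":0,"dz":0,"ax":0,"ay":0,"az":0,"jaw":0},
    {"dx":0,"dy":0,"dz":0,"ax":0,"ay":0,"az":0,"jaw":0},
    {"dx":0,"dy":0,"dz":0,"ax":0,"ay":0,"az":0,"jaw":0},
  ],
)

```text
t: 5.0
eef_pos: [0.4991, 0.2091, 0.1465]
eef_rot: [-3.141, 0.0, 1.264]
contact_force: [-2.3, -0.4, 3.8]
grip_width: 0.0173
grip_force: 72.2
```

Call:
step_arm(
  increments=[
    {"dx":0,"dy":0,"dz":-0.004,"ax":0,"ay":0,"az":0,"jaw":0},
    {"dx":0,"dy":0,"dz":-0.008,"ax":0,"ay":0,"az":0,"jaw":0},
    {"dx":0,"dy":0,"dz":-0.012,"ax":0,"ay":0,"az":0,"jaw":0},
    {"dx":0,"dy":0,"dz":-0.015,"ax":0,"ay":0,"az":0,"jaw":0},
    {"dx":0,"dy":0,"dz":-0.015,"ax":0,"ay":0,"az":0,"jaw":0},
    {"dx":0,"dy":0,"dz":-0.015,"ax":0,"ay":0,"az":0,"jaw":0},
    {"dx":0,"dy":0,"dz":-0.015,"ax":0,"ay":0,"az":0,"jaw":0},
    {"dx":0,"dy":0,"dz":-0.015,"ax":0,"ay":0,"az":0,"jaw":0},
    {"dx":0,"dy":0,"dz":-0.012,"ax":0,"ay":0,"az":0,"jaw":0},
    {"dx":0,"dy":0,"dz":-0.006,"ax":0,"ay":0,"az":0,"jaw":0},
    {"dx":0,"dy":0,"dz":0,"ax":0,"ay":0,"az":0,"jaw":0},
    {"dx":0,"dy":0,"dz":0,"ax":0,"ay":0,"az":0,"jaw":0},
  ],
)

```text
t: 6.2
eef_pos: [0.4991, 0.2088, 0.2631]
eef_rot: [-3.141, 0.001, 1.264]
contact_force: [0.6, -0.4, -6.2]
grip_width: 0.0171
grip_force: 71.2
```

```bash
python3 -c "
from h import *
go(.4916,-.1925,.265,1.527);s=sense();print(s['contact_force'],s['wrist_torque'],s['grip_force'])"
```

```text
pose [0.4991 0.2088 0.2631] [-3.1410e+00  7.0000e-04  1.2637e+00] t 6.2 dx,dy,dz,az [-0.3848  0.1141 -0.0019 -0.2633]
[ 0.56951071 -0.36231711 -6.21006393] [-0.04850102  0.04336717  0.00219474] 71.18422865867615
```

Call:
step_arm(
  increments=[
    {"dx":-0.01,"dy":0.003,"dz":0,"ax":0,"ay":0,"az":0,"jaw":0},
    {"dx":-0.02,"dy":0.006,"dz":0,"ax":0,"ay":0,"az":0,"jaw":0},
    {"dx":-0.027,"dy":0.008,"dz":0,"ax":0,"ay":0,"az":0,"jaw":0},
    {"dx":-0.027,"dy":0.008,"dz":0,"ax":0,"ay":0,"az":0,"jaw":0},
    {"dx":-0.027,"dy":0.008,"dz":0,"ax":0,"ay":0,"az":0,"jaw":0},
    {"dx":-0.027,"dy":0.008,"dz":0,"ax":0,"ay":0,"az":0,"jaw":0},
    {"dx":-0.027,"dy":0.008,"dz":0,"ax":0,"ay":0,"az":0,"jaw":0},
    {"dx":-0.027,"dy":0.008,"dz":0,"ax":0,"ay":0,"az":0,"jaw":0},
    {"dx":-0.027,"dy":0.008,"dz":0,"ax":0,"ay":0,"az":0,"jaw":0},
    {"dx":-0.027,"dy":0.008,"dz":0,"ax":0,"ay":0,"az":0,"jaw":0},
    {"dx":-0.027,"dy":0.008,"dz":0,"ax":0,"ay":0,"az":0,"jaw":0},
    {"dx":-0.027,"dy":0.008,"dz":0,"ax":0,"ay":0,"az":0,"jaw":0},
  ],
)

```text
t: 7.4
eef_pos: [0.4926, -0.1057, 0.2627]
eef_rot: [-3.14, 0.001, 1.263]
contact_force: [-0.1, 0.5, -6.2]
grip_width: 0.017
grip_force: 71.1
```

Call:
step_arm(
  increments=[
    {"dx":-0.025,"dy":0.0075,"dz":0,"ax":0,"ay":0,"az":0,"jaw":0},
    {"dx":-0.02,"dy":0.006,"dz":0,"ax":0,"ay":0,"az":0,"jaw":0},
    {"dx":-0.015,"dy":0.0045,"dz":0,"ax":0,"ay":0,"az":0,"jaw":0},
    {"dx":0,"dy":0,"dz":0,"ax":0,"ay":0,"az":-0.03,"jaw":0},
    {"dx":0,"dy":0,"dz":0,"ax":0,"ay":0,"az":-0.05,"jaw":0},
    {"dx":0,"dy":0,"dz":0,"ax":0,"ay":0,"az":-0.06,"jaw":0},
    {"dx":0,"dy":0,"dz":0,"ax":0,"ay":0,"az":-0.06,"jaw":0},
    {"dx":0,"dy":0,"dz":0,"ax":0,"ay":0,"az":-0.04,"jaw":0},
    {"dx":0,"dy":0,"dz":0,"ax":0,"ay":0,"az":-0.023,"jaw":0},
    {"dx":0,"dy":0,"dz":0,"ax":0,"ay":0,"az":0,"jaw":0},
    {"dx":0,"dy":0,"dz":0,"ax":0,"ay":0,"az":0,"jaw":0},
  ],
)

```text
t: 8.5
eef_pos: [0.4925, -0.1662, 0.2632]
eef_rot: [-3.141, -0.0, 1.527]
contact_force: [-0.8, -0.6, -5.0]
grip_width: 0.017
grip_force: 71.0
```

```bash
python3 -c "
from h import *
go(.4916,-.1925,.22,1.527);s=sense();print(s['contact_force'],s['wrist_torque'],s['grip_force'])
a=snap('scene','s2')['pixels'];b=snap('side','d2')['pixels']
z=lambda i,x,y,w,h,s:cv2.resize(i[y:y+h,x:x+w],None,fx=s,fy=s,interpolation=cv2.INTER_CUBIC)
cv2.imwrite('pics/c3.png',np.hstack([z(a,95,130,160,200,2.5),z(b,220,250,160,200,2.5)])[:,:,::-1])"
```

```text
pose [ 0.4925 -0.1662  0.2632] [-3.1411e+00 -2.0000e-04  1.5268e+00] t 8.5 dx,dy,dz,az [-0.0263  0.0003  0.0432 -0.0002]
[-0.7658396  -0.600966   -5.02392336] [ 0.02794763  0.04490997 -0.02540679] 71.0259461402893
```

View pics/c3.png

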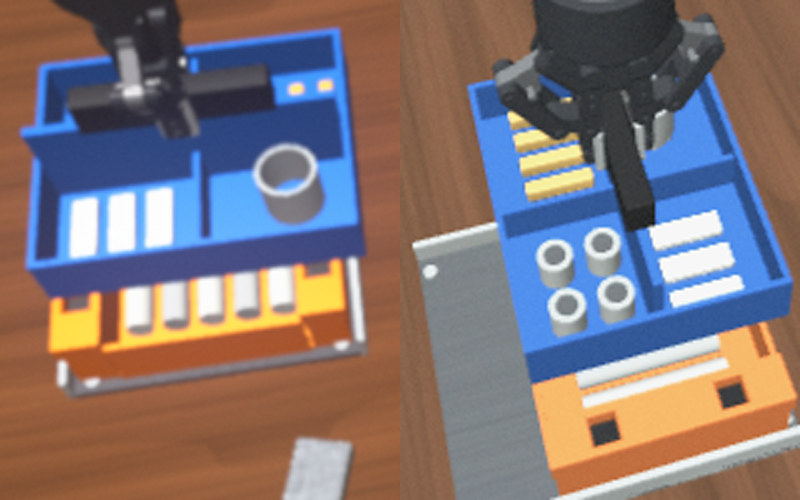

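The tray hangs level over the base with the shell aboard; rim corners: scene crop (43,67),(341,30),(361,253),(27,266), side crop (470,88),(527,353),(790,283).

```bash
python3 -c "
from m import *
S=lambda l,ox,oy,x0,y0,k:np.array([[ox+(u-x0)/k,oy+(v-y0)/k] for u,v in l])
n=np.nan
sg=np.array([(-1,-1),(1,-1),(-1,1),(1,1)])
M=np.c_[sg*[.08,.1],np.full(4,.1667)]
sc=S([(43,67),(27,266),(341,30),(361,253)],95,130,0,0,2.5)
si=S([(527,353),(790,283),(470,88),(n,n)],220,250,400,0,2.5)
x0=[.5,-.17,0.]
fit([('s2',sc,0)],M,x0);fit([('d2',si,0)],M,x0);fit([('s2',sc,0),('d2',si,0)],M,x0)
"
```

```text
[ 0.5007 -0.1658 -0.0853] [ 1.7  0.4 -1.5  2.6  2.2  4.  -2.  -6.2]
[ 0.493  -0.1671 -0.0514] [-1.   0.6  1.5 -0.1 -0.6 -1. ]
[ 0.4968 -0.1667 -0.0737] [ 0.6 -0.7 -1.5  1.1  0.8  1.9 -2.3 -8.9 -0.2 -1.3  2.8  0.3  2.7 -2.9]
```

Call:
step_arm(
  increments=[
    {"dx":-0.008,"dy":-0.0005,"dz":0.004,"ax":0,"ay":0,"az":0,"jaw":0},
    {"dx":-0.012,"dy":-0.0005,"dz":0.008,"ax":0,"ay":0,"az":0,"jaw":0},
    {"dx":-0.0065,"dy":0,"dz":0.012,"ax":0,"ay":0,"az":0,"jaw":0},
    {"dx":0,"dy":0,"dz":0.012,"ax":0,"ay":0,"az":0,"jaw":0},
    {"dx":0,"dy":0,"dz":0.008,"ax":0,"ay":0,"az":0,"jaw":0},
    {"dx":0,"dy":0,"dz":0.004,"ax":0,"ay":0,"az":0,"jaw":0},
    {"dx":0,"dy":0,"dz":0,"ax":0,"ay":0,"az":0,"jaw":0},
    {"dx":0,"dy":0,"dz":0,"ax":0,"ay":0,"az":0,"jaw":0},
    {"dx":0,"dy":0,"dz":0,"ax":0,"ay":0,"az":0,"jaw":0},
  ],
)

```text
t: 9.5
eef_pos: [0.491, -0.1926, 0.2158]
eef_rot: [3.14, 0.0, 1.527]
contact_force: [-0.4, -0.2, -5.8]
grip_width: 0.0171
grip_force: 70.9
```

```bash
python3 -c "
from h import *
go(.4912,-.1928,.2085,1.527)
b=snap('side','d3')['pixels']
cv2.imwrite('pics/c4.png',cv2.resize(b[270:450,220:400],None,fx=3.3,fy=3.3,interpolation=cv2.INTER_CUBIC)[:,:,::-1])"
```

```text
pose [ 0.491  -0.1926  0.2158] [3.1405e+00 2.0000e-04 1.5274e+00] t 9.5 dx,dy,dz,az [-0.0002  0.0002  0.0073  0.0004]
```

View pics/c4.png

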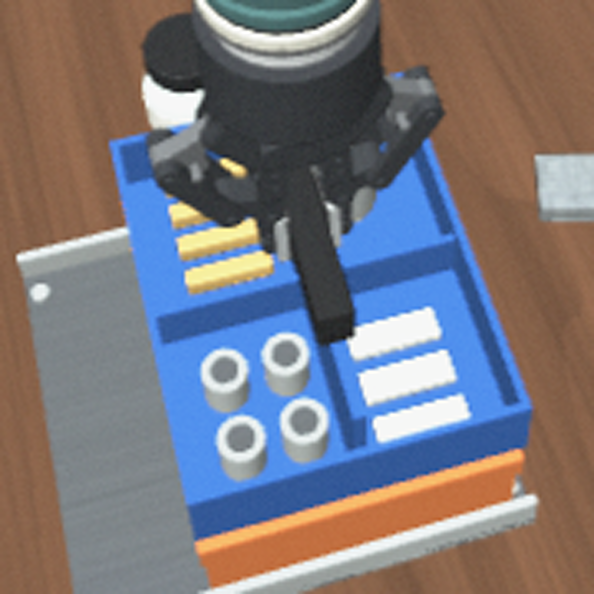

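Blue is just above orange: near rim corners at (190,508),(529,408), orange deck edge corners at about (197,548),(523,456).

```bash
python3 -c "
from m import *
Z=lambda u,v,z:np.round(atz('d3',(220+u/3.3,270+v/3.3),z),4)
for u,v in((190,508),(529,408),(111,143)):print(Z(u,v,.1193))
for u,v in((197,548),(523,456)):print(Z(u,v,.062))
sg=np.array([(-1,-1),(1,-1)]);c,s=np.cos(-.044),np.sin(-.044)
for o,z in(((.491,-.1926),.1193),((.4912,-.1928),.062)):
  P=np.array([[o[0]+.08*a*c+.1*s,o[1]+.08*a*s-.1*c,z] for a in(-1,1)]);print((proj('d3',P)-[220,270])*3.3)
"
```

```text
[ 0.4076 -0.2903  0.1193]
[ 0.5649 -0.2959  0.1193]
[ 0.4167 -0.0903  0.1193]
[ 0.4068 -0.2848  0.062 ]
[ 0.5668 -0.2933  0.062 ]
[[187.3158515  505.90174538]
 [532.4173683  407.04561257]]
[[199.56348373 556.95285326]
 [525.12440701 461.61224693]]
```

Call:
step_arm(
  increments=[
    {"dx":0,"dy":0,"dz":0.002,"ax":0,"ay":0,"az":0,"jaw":0},
    {"dx":0,"dy":0,"dz":0.002,"ax":0,"ay":0,"az":0,"jaw":0},
    {"dx":0,"dy":0,"dz":0.0015,"ax":0,"ay":0,"az":0,"jaw":0},
    {"dx":0,"dy":0,"dz":0.0015,"ax":0,"ay":0,"az":0,"jaw":0},
    {"dx":0,"dy":0,"dz":0.001,"ax":0,"ay":0,"az":0,"jaw":0},
    {"dx":0,"dy":0,"dz":0,"ax":0,"ay":0,"az":0,"jaw":0},
    {"dx":0,"dy":0,"dz":0,"ax":0,"ay":0,"az":0,"jaw":0},
  ],
)

```text
t: 10.25
eef_pos: [0.4905, -0.1928, 0.2073]
eef_rot: [-3.141, -0.0, 1.527]
contact_force: [0.1, -1.3, -6.3]
grip_width: 0.017
grip_force: 71.1
```

Call:
step_arm(
  increments=[
    {"dx":0,"dy":0,"dz":0.001,"ax":0,"ay":0,"az":0,"jaw":0},
    {"dx":0,"dy":0,"dz":0,"ax":0,"ay":0,"az":0,"jaw":0},
  ],
)

```text
t: 10.45
eef_pos: [0.4905, -0.1928, 0.2063]
eef_rot: [-3.142, 0.0, 1.527]
contact_force: [0.3, -0.1, -7.0]
grip_width: 0.0171
grip_force: 71.0
```

Already 2 mm below deck level with no contact; continuing gently.

Call:
step_arm(
  increments=[
    {"dx":0,"dy":0,"dz":0.001,"ax":0,"ay":0,"az":0,"jaw":0},
    {"dx":0,"dy":0,"dz":0.001,"ax":0,"ay":0,"az":0,"jaw":0},
    {"dx":0,"dy":0,"dz":0,"ax":0,"ay":0,"az":0,"jaw":0},
  ],
)

```text
t: 10.75
eef_pos: [0.4904, -0.1928, 0.2042]
eef_rot: [-3.141, -0.0, 1.527]
contact_force: [-0.2, -0.5, -5.8]
grip_width: 0.017
grip_force: 71.0
```

Call:
step_arm(
  increments=[
    {"dx":0,"dy":0,"dz":0.001,"ax":0,"ay":0,"az":0,"jaw":0},
    {"dx":0,"dy":0,"dz":0.001,"ax":0,"ay":0,"az":0,"jaw":0},
    {"dx":0,"dy":0,"dz":0,"ax":0,"ay":0,"az":0,"jaw":0},
  ],
)

```text
t: 11.05
eef_pos: [0.4904, -0.1928, 0.2022]
eef_rot: [-3.141, -0.0, 1.527]
contact_force: [0.6, 1.1, -5.3]
grip_width: 0.017
grip_force: 71.0
```

Call:
step_arm(
  increments=[
    {"dx":0,"dy":0,"dz":0.001,"ax":0,"ay":0,"az":0,"jaw":0},
    {"dx":0,"dy":0,"dz":0.001,"ax":0,"ay":0,"az":0,"jaw":0},
    {"dx":0,"dy":0,"dz":0,"ax":0,"ay":0,"az":0,"jaw":0},
  ],
)

```text
t: 11.35
eef_pos: [0.4904, -0.1928, 0.2002]
eef_rot: [-3.141, -0.0, 1.527]
contact_force: [-0.3, -0.2, -6.1]
grip_width: 0.0169
grip_force: 71.0
```

Call:
step_arm(
  increments=[
    {"dx":0,"dy":0,"dz":0.0008,"ax":0,"ay":0,"az":0,"jaw":0},
    {"dx":0,"dy":0,"dz":0.0005,"ax":0,"ay":0,"az":0,"jaw":0},
    {"dx":0,"dy":0,"dz":0,"ax":0,"ay":0,"az":0,"jaw":0},
  ],
)

```text
t: 11.65
eef_pos: [0.4905, -0.1928, 0.199]
eef_rot: [-3.141, -0.0, 1.527]
contact_force: [-0.3, -0.8, -5.9]
grip_width: 0.0175
grip_force: 71.1
```

Call:
step_arm(
  increments=[
    {"dx":0,"dy":0,"dz":0.0005,"ax":0,"ay":0,"az":0,"jaw":0},
    {"dx":0,"dy":0,"dz":0,"ax":0,"ay":0,"az":0,"jaw":0},
  ],
)

```text
t: 11.85
eef_pos: [0.4905, -0.1928, 0.1987]
eef_rot: [3.142, 0.0, 1.527]
contact_force: [-1.2, 0.7, -4.3]
grip_width: 0.0172
grip_force: 71.2
```

Call:
step_arm(
  increments=[
    {"dx":0,"dy":0,"dz":0.0004,"ax":0,"ay":0,"az":0,"jaw":0},
    {"dx":0,"dy":0,"dz":0,"ax":0,"ay":0,"az":0,"jaw":0},
  ],
)

```text
t: 12.05
eef_pos: [0.4904, -0.1928, 0.1986]
eef_rot: [-3.142, 0.0, 1.527]
contact_force: [-2.5, 1.6, 1.8]
grip_width: 0.0171
grip_force: 71.8
```

Contact took up the tray's weight exactly at the home height (0.1985). Releasing.

Call:
step_arm(
  force=20,
  increments=[
    {"dx":0,"dy":0,"dz":0,"ax":0,"ay":0,"az":0,"jaw":0.02},
    {"dx":0,"dy":0,"dz":0,"ax":0,"ay":0,"az":0,"jaw":0.03},
    {"dx":0,"dy":0,"dz":0,"ax":0,"ay":0,"az":0,"jaw":0.045},
    {"dx":0,"dy":0,"dz":0,"ax":0,"ay":0,"az":0,"jaw":0.06},
    {"dx":0,"dy":0,"dz":0,"ax":0,"ay":0,"az":0,"jaw":0.06},
    {"dx":0,"dy":0,"dz":0,"ax":0,"ay":0,"az":0,"jaw":0.06},
  ],
)

```text
t: 12.65
eef_pos: [0.4906, -0.1928, 0.1982]
eef_rot: [3.141, 0.0, 1.527]
contact_force: [-0.6, 0.4, -0.4]
grip_width: 0.0602
grip_force: 0.0
```

Call:
step_arm(
  increments=[
    {"dx":0,"dy":0,"dz":-0.01,"ax":0,"ay":0,"az":0,"jaw":0.06},
    {"dx":0,"dy":0,"dz":-0.015,"ax":0,"ay":0,"az":0,"jaw":0.06},
    {"dx":0,"dy":0,"dz":-0.02,"ax":0,"ay":0,"az":0,"jaw":0.06},
    {"dx":0,"dy":0,"dz":-0.03,"ax":0,"ay":0,"az":0,"jaw":0.06},
    {"dx":0,"dy":0,"dz":-0.03,"ax":0,"ay":0,"az":0,"jaw":0.06},
    {"dx":0,"dy":0,"dz":-0.02,"ax":0,"ay":0,"az":0,"jaw":0.06},
    {"dx":0,"dy":0,"dz":0,"ax":0,"ay":0,"az":0,"jaw":0.06},
    {"dx":0,"dy":0,"dz":0,"ax":0,"ay":0,"az":0,"jaw":0.06},
  ],
)

```text
t: 13.45
eef_pos: [0.4903, -0.1928, 0.3236]
eef_rot: [3.141, 0.0, 1.527]
contact_force: [0.5, -0.0, -0.5]
grip_width: 0.0605
grip_force: 0.0
```

```bash
python3 -c "
from h import *
a=snap('scene','s5')['pixels'];b=snap('side','d5')['pixels']
z=lambda i,x,y,w,h,s:cv2.resize(i[y:y+h,x:x+w],None,fx=s,fy=s,interpolation=cv2.INTER_CUBIC)
cv2.imwrite('pics/c5.png',np.hstack([z(a,95,130,160,200,2.5),z(b,220,270,160,200,2.5)])[:,:,::-1])"
```

```text
(no output)
```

View pics/c5.png

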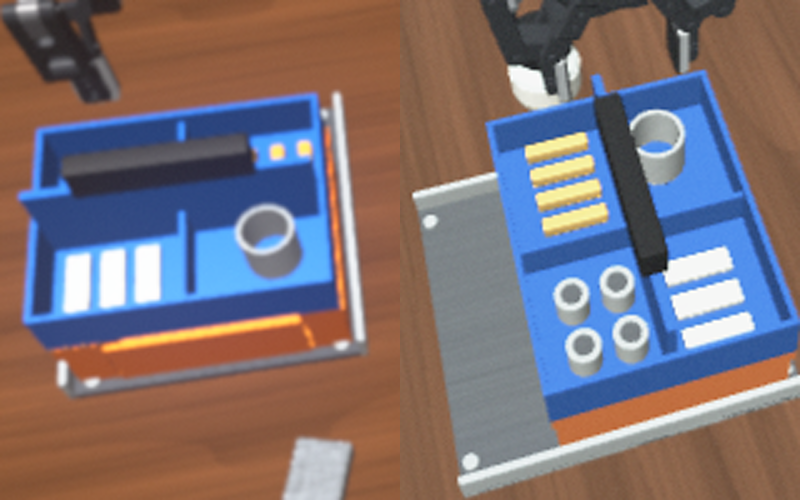

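The blue tray sits flush and level on the orange one, with no gap along the near edge (550,415)-(797,345). The shell is upright in its pocket and the gripper is clear.

```bash
python3 -c "
from rig import bot; print(bot.close_job())"
```

```text
the job is handed in; nothing more can be done
None
```

The blue tray is stacked home on the orange tray, level with all four lugs seated; the shell is still in it, the gripper is clear, and the job was handed in at about 13.5 s (no verdict was returned).

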